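# Tip a carton flat and push it through the spring gate into the transfer bay

## Robot

A 6-joint arm with a two-finger parallel gripper is mounted at the origin on a cart in front of the work surface, level with it; the furniture and walls round the work are solid. World frame = base frame: x ahead of the robot, y to its left, z up, the work surface at z = 0. Lengths are in m, angles in degrees, forces in N, time in s.
With the tool pointing down it reaches from about 0.3 to 0.75 m from the base axis. Payload 8.5 kg.
Tool frame: the origin (TCP) lies at the very end of the fingers, on their centre line; the grasp point (between the pads) lies 19 mm behind it; z points along the fingers, y is the line along which they close (so a half turn about z gives the same grasp; the last joint's range is limited). The gripper opens to 85 mm and grips with 20 to 120 N. Pads are 22 mm wide; open, the fingers measure 114 mm over their backs; the gripper's body (76 mm by 85 mm) begins 54 mm behind the grasp point. The pads swing forward as they close: fully open they stand 13 mm farther back than shut.
Start: joints at [53.039, 21.807, 74.336, -0, 83.858, -12.336], TCP at [0.229, 0.5, 0.231] pointing down, gripper open.
Joint ranges: [-178.18, 178.18], [-50.72, 133.34], [12.68, 142.11], [-81.47, 261.47], [9.98, 163.14], [-165.26, 165.26]. Speed limits (degrees/s): [136.94, 136.94, 180, 180, 180, 180].

## Interface

Orientations are given as a 3x3 rotation matrix whose columns are the frame's x, y, z axes.
In Python, from rig import observe, cams, ticket gives the robot as it stands.
- The arm moves only by the tool move_arm, never from a script. Its arguments are lists of equal length, an entry for each row: "jaw": the finger opening in cm, from 0 to 8.54; "dp": the shift along the tool's x, y, z in cm, a list of three; "turn": the turn, a rotation vector about the tool's x, y, z in rad, a list of three. In form: {"jaw": [jaw, ...], "dp": [[tx, ty, tz], ...], "turn": [[wx, wy, wz], ...]}. A call has 1 to 12 rows; each row shifts and turns the commanded pose from where the row before left it, along the tool's axes as they then stand; what a row does not reach is not made up. A row lasts 1/12 s, in which the tool goes at most 41.7 mm and 7.16 degrees, less where a joint would pass 70% of its speed; a pose out of reach is approached as far as the arm can. A call is refused whole if a number of a shift passes 4.17 or a number of a turn 0.125, either way. A call with a gripper value outside its range is refused whole. The fingers move at their own pace and stop on an object; "force" is the grip in N (left out, the last holds). Time passes only in rows, so rows that do not move let the fingers close. It gives the time, the measured TCP pose, the force, the opening and the grip force at its end, in the units of the state.
- observe(): the state, without advancing time (a new reading comes with each control period).
- cams.get_image(name): name is "side" or "top"; returns (picture, depth): 384x512x3 uint8, red, green, blue; 384x512 float32, m along the optical axis (not along the pixel's ray), 0 where there is no reading.
- cams.calibration(name): a dict with "vertical_fov" (degrees; the focal length in pixels is half the picture's height over the tangent of half this angle, whatever the lens; pixels are square), "cx", "cy" (the principal point, pixels), "view" (4x4, takes a point from world to camera coordinates). Camera axes: x right, y up, looking along -z (the intrinsics and any distortion apply to the point x, -y, -z); pixel columns grow to the right and rows downward; lengths in m; the calibration is good to about 2 mm. A picture is of the moment at which its call begins. calibration takes no time and is no camera call.
- ticket.close_job(): hands the job in; it is judged then, once.
Trained networks look in the newest picture that a camera, given by its name, has taken for a name from the list of things; names that differ only in an ending like _2 or _b are one class to them, and where a whole thing is asked for, a point or a joint stands for the part that bears it (a point fixed in the world has none). Each returns a list of dicts, best first, with "p" (0 to 1); they miss things now and then, are a little off and sometimes report something else, mostly with a low value. They report only what shows in the picture. A call takes as long as a camera call.
- cams.spot_in(camera, query): "box" ([centre column, centre row, width, height] as shares, 0 to 1, of the picture: columns of its width, rows of its height, round what is visible of it).
- cams.outline_of(camera, query): "mask" (384x512 bool, what is visible of it) and "box" ([centre column, centre row, width, height] as shares, 0 to 1, of the picture: columns of its width, rows of its height, round what is visible of it).
- cams.mark_of(camera, query): "location" ([column, row] as shares, 0 to 1, of the picture: columns of its width, rows of its height: a listed point, or the origin of a listed thing).
The state is a dict: "time_s": time; "q": joint angles; "qvel": joint speeds; "joint_efforts": joint torques, N m; "position": TCP position; "tool_rot": TCP orientation; "ft_force": force on the tool from outside, world axes, zero at the start; "wrist_torque": the same for the moment, N m; "grip_width": finger opening in m; "gripper_force": force on a finger pad.
Only numpy, scipy, OpenCV 4.12 (cv2) and the standard library are available. Lean on these libraries where they do the work, as an engineer would, in place of code of your own. Each camera call takes 0.05 s, during which the arm holds its last target. There are 200 camera calls.

## Task

The carton standing on end in front of the open-topped transfer bay is too tall for it. Tip it over onto one of its broad faces, so that nothing will stand above the bay's rim, then push it along the baseboard through the self-closing double gate, fully home against the end stop, and let both gate leaves fall shut behind it. Push it only, never lift it off the board, and leave the bottle and beaker beside the lane where they are.

Things in the scene. Friction and masses are not known exactly. Their poses are not given: they have to be found in the camera images.
- carton_mid (a point): Centre of the loose white and green carton, 0.12 to 0.25 kg: x along its 74 mm width, y its 112 mm length, z its 60 mm thickness (broad faces look along z). It starts standing on end, y up, centre 56 mm over the board, +z turned away from the gate within 20 degrees of the lane. Tipped flat towards the gate its centre moves some 86 mm on and is 30 mm over the board; on its narrow side it would be 74 mm high.
- bay: Fixed white open-topped bay on a level grey board (230 mm wide, y -355 to 215 mm) whose top, 28 mm over the worktop, is the floor; no sill. Origin on the board in mid-gate; +y along the lane from gate to end stop, +x across it, away from the robot, z up. Walls 66 mm high (the rim), 6 mm thick, inner faces at x = -60 and 60 mm, end stop face at y = 200 mm. Carton home: centre y = 144 mm.
- gate_mid (a point): Middle of the gate, 30 mm above the board, axes as the bay's. Posts each side, 62 mm high, leave 104 mm clear. In front two guides, 40 mm high, flare from 114 mm apart at the posts to 176 mm apart 62 mm before the gate (y = -62 mm).
- end_stop (a point): Middle of the end-stop face at the closed end of the bay (y = 200 mm in the bay's frame), 30 mm above the board. Axes as the bay's.
- leaf_near (a joint): Gate leaf on the robot's side: aluminium plate 46 mm long, 44 high (10 to 54 mm over the board), 4 thick, on an upright hinge at x = -52, y = 0 mm of the bay. 0 is shut, across the lane; swings only inwards, to 1.6 rad along the wall; a light spring (about 1 N at the tip) shuts it. Anything less than 50 mm beyond the gate keeps it open.
- leaf_far (a joint): The same leaf on the side away from the robot, hinged at x = +52 mm. 0 is shut, grows to +1.6 rad as it swings inwards.
- amber: Bystander: small bottle with a black screw cap, 50 mm diameter, 100 mm high, standing on the board's side shelf, beyond the lane as seen from the robot. Origin at the centre of its underside.
- beaker: Bystander: beaker, 54 mm diameter, 71 mm high, standing on the same side shelf, nearer the gate. Origin at the centre of its underside.

How it is judged:
By the outcome, as a careful person would: the job done as asked, in the order asked, and still so for the second after the job is handed in, with the robot touching nothing.
It also fails if it takes over 48 s, if anything falls off the work surface, if the arm or the gripper's body presses on something with over 40 N, if the wrist force passes 120 N, or if a joint passes its speed limit or range.

## Working session

There is one attempt and no reset: what is moved stays moved. The work goes in short steps, Python scripts to look and compute and a tool call to move; the robot and the scene stay as the last step left them, time stands still between calls to the robot, and variables do not carry over. Pictures are saved under pics/ and viewed, at most 10 in all, crops included, and the job is handed in when it is done.

Besides the shell and the picture viewer there is one more tool, called after "Request:" as a command line: name --argument value ..., lists and objects as JSON in quotes. move_arm: Moves the arm, as the interface text tells. Its arguments: {"type":"object","properties":{"jaw":{"type":"array","items":{"type":"number"}},"dp":{"type":"array","items":{"type":"array","items":{"type":"number"}}},"turn":{"type":"array","items":{"type":"array","items":{"type":"number"}}},"force":{"type":"number"}},"required":["jaw","dp","turn"]}

```bash
mkdir -p pics
cat > h.py <<'E'
import numpy as np, cv2
from rig import observe, cams, ticket
def cal(n):
    c=cams.calibration(n); f=192/np.tan(np.radians(c["vertical_fov"])/2)
    return c,f,np.array(c["view"])
def pix2w(n,col,row,d):
    c,f,V=cal(n); x=(col-c["cx"])*d/f; y=-(row-c["cy"])*d/f
    p=np.stack([x,y,-d,np.ones_like(d)],-1) if np.ndim(d) else np.array([x,y,-d,1.])
    return (p@np.linalg.inv(V).T)[...,:3]
def ray_z(n,col,row,z):
    a=pix2w(n,col,row,0.1);b=pix2w(n,col,row,1.0)
    t=(z-a[2])/(b[2]-a[2]); return a+t*(b-a)
def w2pix(n,p):
    c,f,V=cal(n); q=V@np.append(p,1); return np.array([c["cx"]+f*q[0]/-q[2], c["cy"]-f*q[1]/-q[2]])
E
python3 - <<'E'
from h import *
np.set_printoptions(precision=4,suppress=True)
for n in("side","top"):
    im,d=cams.get_image(n); cv2.imwrite(f"pics/{n}0.png",im[...,::-1]); np.save(f"{n}0.npy",d)
    print(n,cams.calibration(n))
    for q in("carton_mid","gate_mid","end_stop","bay","amber","beaker"):
        for r in cams.mark_of(n,q)[:2]:
            c,ro=r["location"][0]*512,r["location"][1]*384
            print(n,q,round(r["p"],2),round(c),round(ro),ray_z(n,c,ro,{"carton_mid":.084,"gate_mid":.058,"end_stop":.058}.get(q,.028)))
print(observe())
E
```

```text
side {'vertical_fov': 55.33452293125327, 'cx': 259.1825877012655, 'cy': 190.91889635128226, 'view': array([[-0.9833, -0.1817, -0.0039,  0.5874],
       [ 0.1057, -0.5892,  0.801 , -0.1643],
       [-0.1478,  0.7873,  0.5986, -0.8116],
       [ 0.    ,  0.    ,  0.    ,  1.    ]])}
side gate_mid 0.76 304 225 [0.4906 0.0207 0.058 ]
side end_stop 0.79 282 291 [0.5151 0.2105 0.058 ]
side end_stop 0.27 253 211 [ 0.6139 -0.009   0.058 ]
side amber 0.71 246 184 [ 0.6621 -0.1536  0.028 ]
side beaker 0.97 254 210 [ 0.6184 -0.0466  0.028 ]
top {'vertical_fov': 42.111851828631686, 'cx': 252.14549085178984, 'cy': 190.21554977148955, 'view': array([[ 0.0224, -0.9996, -0.016 , -0.0137],
       [ 0.9933,  0.0205,  0.1142, -0.6162],
       [-0.1138, -0.0185,  0.9933, -1.423 ],
       [ 0.    ,  0.    ,  0.    ,  1.    ]])}
top carton_mid 0.95 345 255 [ 0.434  -0.2628  0.084 ]
top gate_mid 0.65 244 236 [0.4817 0.0202 0.058 ]
top end_stop 0.84 176 224 [0.5105 0.2146 0.058 ]
top bay 0.64 245 235 [0.4845 0.0181 0.028 ]
top amber 0.77 301 184 [ 0.6379 -0.1443  0.028 ]
top beaker 0.66 266 187 [ 0.628  -0.0394  0.028 ]
{'time_s': 0.7, 'q': array([ 53.039 ,  21.807 ,  74.3361,  -0.0023,  83.8585, -12.3355]), 'qvel': array([ 0.0034, -0.0854,  0.0576,  0.0568, -0.0106, -0.0432]), 'joint_efforts': array([  0.0015, -44.8239, -23.1443,  -0.    ,   0.0004,   0.    ]), 'position': array([0.2292, 0.5   , 0.2313]), 'tool_rot': array([[-0.9091,  0.4167,  0.    ],
       [ 0.4167,  0.9091, -0.    ],
       [-0.    , -0.    , -1.    ]]), 'ft_force': array([-0.7671,  0.0746,  0.4142]), 'wrist_torque': array([0.0066, 0.0136, 0.0341]), 'gripper_force': 0.0, 'grip_width': 0.0851298916381023}
```

View pics/side0.png

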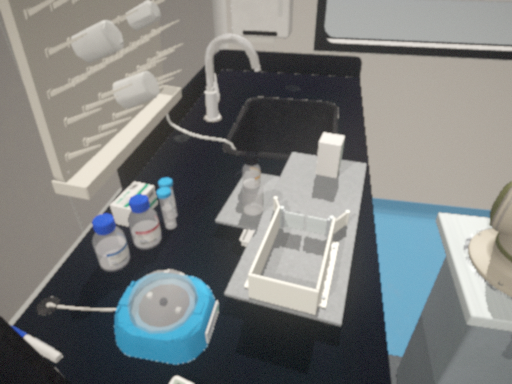

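View pics/top0.png

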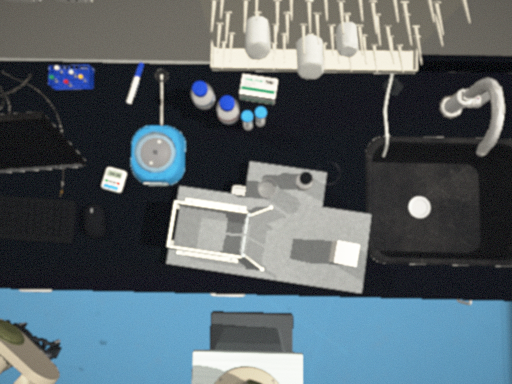

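The side view shows the bay (cols 250–335, rows 210–305) with the carton standing at (330,155) and the bottle and beaker beside the lane at (250,175–210). The top view shows the carton top at (345,255), the gate near (244,236), and the bay end at col 172. Next I fit the exact geometry from depth.

```bash
cat >> h.py <<'E'
def cloud(n,d=None):
    if d is None: im,d=cams.get_image(n)
    r,c=np.indices(d.shape); P=pix2w(n,c,r,d); P[d<=0]=np.nan; return P
def rect(P):
    (c,s,a)=cv2.minAreaRect(P[:,:2].astype(np.float32)); return np.array(c),np.array(s),a
def bay(P,O,u):
    v=np.array([u[1],-u[0]]); q=P[...,:2]-O
    return np.stack([q@v,q@u,P[...,2]-.028],-1)
E
python3 - <<'E'
from h import *
np.set_printoptions(precision=4,suppress=True)
P=cloud("top",np.load("top0.npy"))
def sel(lo,hi,x0,x1,y0,y1):
    m=(P[...,2]>lo)&(P[...,2]<hi)&(P[...,0]>x0)&(P[...,0]<x1)&(P[...,1]>y0)&(P[...,1]<y1)
    return P[m]
ct=sel(.125,.155,.36,.52,-.36,-.2); print("carton",len(ct),np.median(ct[:,2]),rect(ct))
w=sel(.084,.104,.38,.6,.03,.24); print("walls",len(w),np.median(w[:,2]),rect(w))
b=sel(.018,.038,.3,.6,-.4,.25); print("board",len(b),np.median(b[:,2]),rect(b))
S=cloud("side",np.load("side0.npy"))
m=(S[...,2]>.084)&(S[...,2]<.104)&(S[...,0]>.38)&(S[...,0]<.6)&(S[...,1]>.03)&(S[...,1]<.25)
print("side walls",rect(S[m]))
m=(S[...,2]>.125)&(S[...,2]<.155)&(abs(S[...,0]-.44)<.08)&(abs(S[...,1]+.27)<.08)
print("side carton",m.sum(),rect(S[m]))
E
```

```text
carton 506 0.1307840621798687 (array([ 0.4401, -0.2602]), array([0.0617, 0.0598]), 80.04674530029297)
walls 426 0.09216079239632224 (array([0.4991, 0.1241]), array([0.2044, 0.1322]), 82.82451629638672)
board 14045 0.02646165304809589 (array([ 0.4915, -0.0547]), array([0.5712, 0.2623]), 82.96788787841797)
side walls (array([0.5024, 0.1236]), array([0.1997, 0.1324]), 82.76952362060547)
side carton 302 (array([ 0.442 , -0.2641]), array([0.0649, 0.0607]), 79.70266723632812)
```

Request:
move_arm --jaw '[4,4,4,4,4,4,4,4,4,4,4]' --dp '[[0,0,0],[0,0,0],[0,0,0],[0,0,0],[0,0,0],[0,0,0],[0,0,0],[0,0,0],[0,0,0],[0,0,0],[0,0,0]]' --turn '[[0,0,0.117],[0,0,0.117],[0,0,0.117],[0,0,0.117],[0,0,0.117],[0,0,0.117],[0,0,0.117],[0,0,0.117],[0,0,0.117],[0,0,0.117],[0,0,0.117]]'

```text
time_s: 1.62
position: [0.2292, 0.5, 0.2313]
tool_rot: [[0.151, 0.989, -0.0], [0.989, -0.151, -0.0], [-0.0, -0.0, -1.0]]
ft_force: [-0.5, 0.3, -0.4]
grip_width: 0.0394
gripper_force: 0.0
```

Request:
move_arm --jaw '[4,4,4,4,4,4,4,4,4,4]' --dp '[[-2.63,2.64,0],[-2.63,2.64,0],[-2.63,2.64,0],[-2.63,2.64,0],[-2.63,2.64,0],[-2.63,2.64,0],[-2.63,2.64,0],[-2.63,2.64,0],[-2.63,2.64,0],[-2.63,2.64,0]]' --turn '[[0,0,0],[0,0,0],[0,0,0],[0,0,0],[0,0,0],[0,0,0],[0,0,0],[0,0,0],[0,0,0],[0,0,0]]'

```text
time_s: 2.45
position: [0.4529, 0.1997, 0.2315]
tool_rot: [[0.146, 0.989, 0.0], [0.989, -0.146, 0.0], [0.0, 0.0, -1.0]]
ft_force: [-0.5, 0.7, 0.6]
grip_width: 0.0401
gripper_force: 0.0
```

Request:
move_arm --jaw '[4,4,4,4,4,4,4,4,4]' --dp '[[-3.4,0.37,0],[-3.4,0.37,0],[-3.4,0.37,0],[-3.4,0.37,0],[-3.4,0.37,0],[-3.4,0.37,0],[-3.4,0.37,0],[-3.4,0.37,0],[0,0,0]]' --turn '[[0,0,0],[0,0,0],[0,0,0],[0,0,0],[0,0,0],[0,0,0],[0,0,0],[0,0,0],[0,0,0]]'

```text
time_s: 3.2
position: [0.4419, -0.0768, 0.2313]
tool_rot: [[0.15, 0.989, 0.0], [0.989, -0.15, -0.002], [-0.002, 0.001, -1.0]]
ft_force: [0.2, -1.0, -0.1]
grip_width: 0.0405
gripper_force: 0.0
```

Request:
move_arm --jaw '[4,4,4,4,4,4,4,4,4]' --dp '[[-3.4,0.37,0],[-3.4,0.37,0],[-3.4,0.37,0],[-3.4,0.37,0],[-3.4,0.37,0],[-3.4,0.37,0],[-3.4,0.37,0],[-3.4,0.37,0],[0,0,0]]' --turn '[[0,0,0],[0,0,0],[0,0,0],[0,0,0],[0,0,0],[0,0,0],[0,0,0],[0,0,0],[0,0,0]]'

```text
time_s: 3.95
position: [0.431, -0.3503, 0.2305]
tool_rot: [[0.149, 0.989, -0.0], [0.989, -0.149, -0.001], [-0.001, -0.0, -1.0]]
ft_force: [-0.0, -0.1, -0.7]
grip_width: 0.0402
gripper_force: 0.0
```

Request:
move_arm --jaw '[4,4,4,4,4,4,4]' --dp '[[0,-0.5,1.8],[0,0,1.8],[0,0,1.8],[0,0,1.8],[0,0,1.8],[0,0,1.8],[0,0,0]]' --turn '[[0,0,0],[0,0,0],[0,0,0],[0,0,0],[0,0,0],[0,0,0],[0,0,0]]'

```text
time_s: 4.53
position: [0.4258, -0.343, 0.1204]
tool_rot: [[0.145, 0.989, -0.004], [0.989, -0.145, 0.005], [0.004, -0.004, -1.0]]
ft_force: [0.1, -0.3, -0.4]
grip_width: 0.0401
gripper_force: 0.0
```

Request:
move_arm --jaw '[4,4,4,4,4,4]' --dp '[[1,0,0],[1,0,0],[1,0,0],[0.8,0,0],[0.6,0,0],[0.6,0,0]]' --turn '[[0,0,0],[0,0,0],[0,0,0],[0,0,0],[0,0,0],[0,0,0]]'

```text
time_s: 5.03
position: [0.4342, -0.2946, 0.124]
tool_rot: [[0.145, 0.989, 0.001], [0.989, -0.145, -0.001], [-0.001, 0.001, -1.0]]
ft_force: [-0.1, -0.9, 0.9]
grip_width: 0.0403
gripper_force: 0.3
```

Run:
```python
from h import *
im,d=cams.get_image("side"); cv2.imwrite("pics/s1.png",cv2.resize(im[60:260,200:400,::-1],(600,600)))
im,d=cams.get_image("top"); print(rect(cloud("top",d)[200:310,300:400][(cloud("top",d)[200:310,300:400][...,2]>.125)&(cloud("top",d)[200:310,300:400][...,2]<.155)]))
print(observe()["position"],observe()["ft_force"])
```

```text
(array([ 0.44181961, -0.25106475]), array([0.06244756, 0.05955364]), 80.5838394165039)
[ 0.43406728 -0.29440497  0.12367018] [ 0.50894477 -0.23467493 -0.27813233]
```

View pics/s1.png

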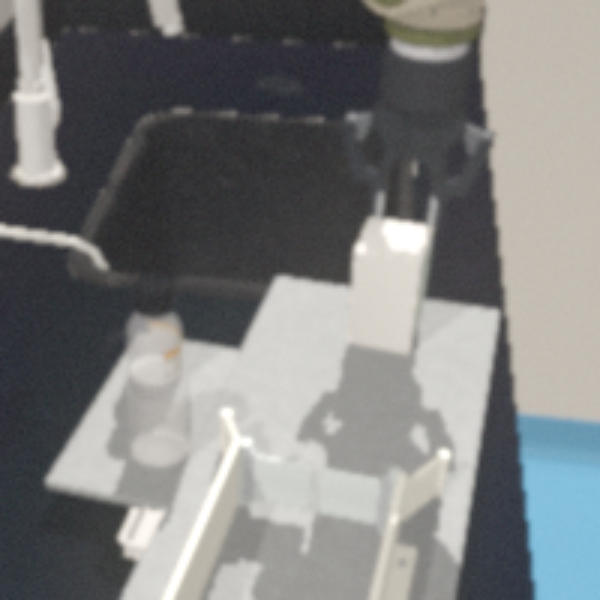

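The fingers are centred behind the carton's rear face (carton at crop 390,290) and just touching it. Now I tip it.

Request:
move_arm --jaw '[4,4,4,4,4,4]' --dp '[[0.5,0,0],[0.5,0,0],[0.5,0,0],[0.5,0,0],[0.5,0,0],[0.2,0,0]]' --turn '[[0,0,0],[0,0,0],[0,0,0],[0,0,0],[0,0,0],[0,0,0]]'

```text
time_s: 5.63
position: [0.4378, -0.2677, 0.1233]
tool_rot: [[0.145, 0.989, -0.0], [0.989, -0.145, 0.0], [0.0, -0.0, -1.0]]
ft_force: [0.0, 0.5, -0.7]
grip_width: 0.04
gripper_force: 0.1
```

Run:
```python
from h import *
im,d=cams.get_image("side"); cv2.imwrite("pics/s2.png",cv2.resize(im[60:260,200:400,::-1],(600,600)))
print(observe()["position"],observe()["ft_force"])
```

```text
[ 0.43780307 -0.26765863  0.12325673] [-0.86755065  0.54527043 -0.72912977]
```

View pics/s2.png

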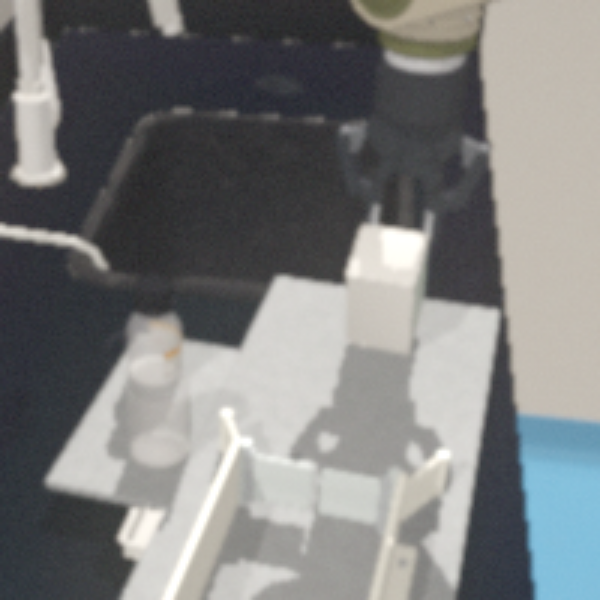

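The carton is tilting about its front bottom edge (crop 380,345), which hasn't slid. I keep pushing.

Request:
move_arm --jaw '[4,4,4,4,4,4,4,4,4,4]' --dp '[[0.4,0,0],[0.4,0,0],[0.4,0,0],[0.4,0,0],[0.4,0,0],[0.3,0,0],[0.3,0,0],[0,0,0],[0,0,0],[0,0,0]]' --turn '[[0,0,0],[0,0,0],[0,0,0],[0,0,0],[0,0,0],[0,0,0],[0,0,0],[0,0,0],[0,0,0],[0,0,0]]'

```text
time_s: 6.52
position: [0.4416, -0.243, 0.1233]
tool_rot: [[0.146, 0.989, 0.0], [0.989, -0.146, -0.0], [-0.0, 0.0, -1.0]]
ft_force: [0.6, -0.2, 0.4]
grip_width: 0.0403
gripper_force: 0.0
```

Run:
```python
from h import *
im,d=cams.get_image("side"); cv2.imwrite("pics/s3.png",cv2.resize(im[60:260,200:400,::-1],(600,600)))
im,d=cams.get_image("top");P=cloud("top",d)
np.save("t3.npy",d)
m=(P[...,2]>.08)&(P[...,2]<.1)&(P[...,1]<-.1)&(P[...,1]>-.35)&(P[...,0]>.36)&(P[...,0]<.55)
print(m.sum(),rect(P[m]))
for n in("top","side"):
  for r in cams.mark_of(n,"carton_mid")[:1]: print(n,r["p"],ray_z(n,r["location"][0]*512,r["location"][1]*384,.058))
```

```text
620 (array([ 0.45595676, -0.16529348]), array([0.0876191 , 0.06038554]), 80.22461700439453)
top 0.71 [ 0.4465552  -0.17879992  0.058     ]
side 0.5 [0.51865823 0.21069873 0.058     ]
```

View pics/s3.png

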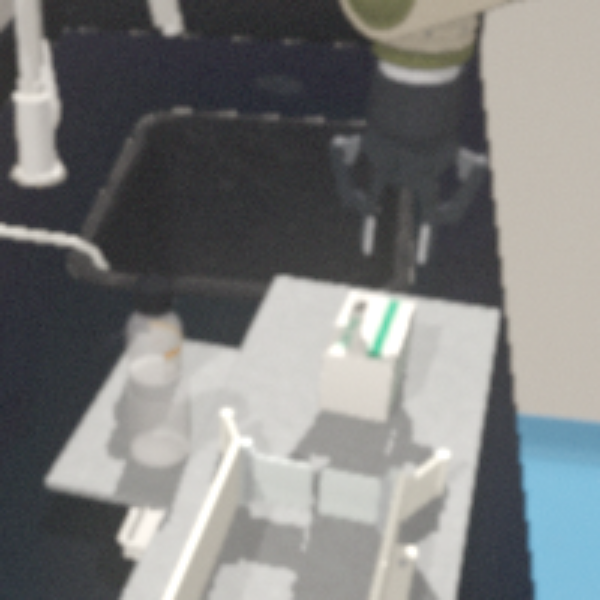

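It lies flat on its broad face, with the green stripe on top (crop 370,330), in front of the guides. Next I retreat, lower behind its end and square the tool to the lane.

Request:
move_arm --jaw '[4,4,4,4,4,4,4,4,4]' --dp '[[-1.3,0.1,0],[-1.3,0.1,0],[-1.4,0.1,0],[0,0,0],[0,0,1.8],[0,0,1.8],[0,0,1.8],[0,0,1.6],[0,0,0]]' --turn '[[0,0,-0.024],[0,0,0],[0,0,0],[0,0,0],[0,0,0],[0,0,0],[0,0,0],[0,0,0],[0,0,0]]'

```text
time_s: 7.47
position: [0.4382, -0.2821, 0.0507]
tool_rot: [[0.123, 0.992, -0.004], [0.992, -0.123, 0.004], [0.003, -0.004, -1.0]]
ft_force: [-0.5, -0.1, 0.1]
grip_width: 0.0401
gripper_force: 0.0
```

```bash
cat >> h.py <<'E'
O=np.array([.4865,.021]); u=np.array([np.cos(np.radians(83)),np.sin(np.radians(83))])
def look():
    im,d=cams.get_image("top"); P=cloud("top",d); B=bay(P,O,u)
    r=cams.outline_of("top","carton_mid")
    for k in r[:1]:
        m=k["mask"]&(B[...,2]>.05)&(B[...,2]<.072); print("carton top p",round(k["p"],2),m.sum(),rect(B[m]) if m.sum()>5 else "")
    s=observe(); print("tcp bay",bay(s["position"],O,u),"F",s["ft_force"],s["time_s"])
    return im,B
E
python3 - <<'E'
from h import *
np.set_printoptions(precision=4,suppress=True)
look()
E
```

```text
carton top p 0.87 787 (array([-0.0078, -0.1973]), array([0.1052, 0.0598]), 87.04328155517578)
tcp bay [-0.0097 -0.3076  0.0254] F [0.3373 0.1146 0.4701] 7.5667
```

Request:
move_arm --jaw '[4,4,4,4,4,4,4,4,4,4,4,4]' --dp '[[1.2,0,0],[1.2,0,0],[1.0,0,0],[0.8,0,0],[0.8,0,0],[1,0.13,0],[1,0.13,0],[1,0.13,0],[1,0.13,0],[1,0.13,0],[1,0.13,0],[0.5,0.1,0]]' --turn '[[0,0,0],[0,0,0],[0,0,0],[0,0,0],[0,0,0],[0,0,0],[0,0,0],[0,0,0],[0,0,0],[0,0,0],[0,0,0],[0,0,0]]'

```text
time_s: 8.57
position: [0.4622, -0.1683, 0.0533]
tool_rot: [[0.121, 0.993, -0.0], [0.993, -0.121, 0.0], [0.0, -0.0, -1.0]]
ft_force: [0.2, -0.7, 1.0]
grip_width: 0.0401
gripper_force: 0.8
```

Run:
```python
from h import *
np.set_printoptions(precision=4,suppress=True)
im,B=look()
cv2.imwrite("pics/t4.png",cv2.resize(im[160:300,160:360,::-1],(800,560)))
```

```text
carton top p 0.94 384 (array([-0.0027, -0.1011]), array([0.0561, 0.0562]), 89.82563781738281)
tcp bay [-0.001  -0.1912  0.0252] F [ 0.2403 -0.1574  0.3828] 8.6667
```

View pics/t4.png

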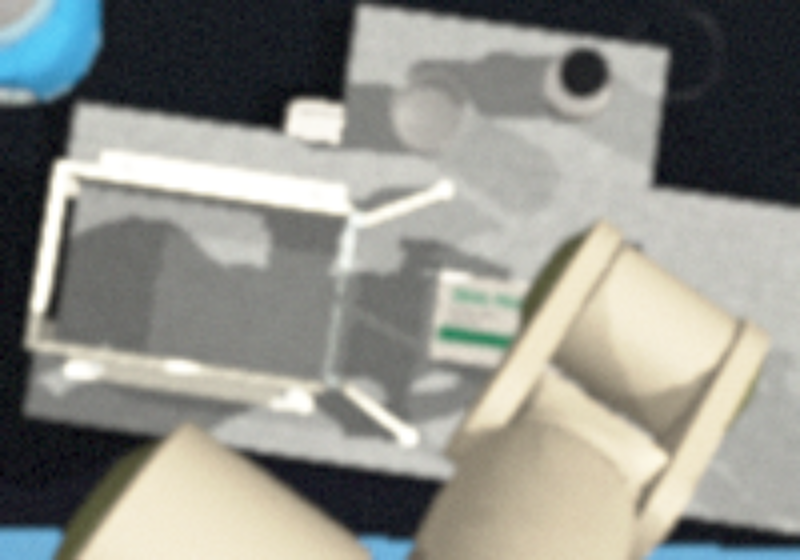

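The carton (435–520, 315) is square and central in front of the gate (rows 215–385). I push on.

Request:
move_arm --jaw '[4,4,4,4,4,4,4,4,4,4,4]' --dp '[[1,0.03,0],[1,0.03,0],[1,0.03,0],[1,0.03,0],[1,0,0],[1,0,0],[1,0,0],[1,0,0],[1,0,0],[1,0,0],[1,0,0]]' --turn '[[0,0,0],[0,0,0],[0,0,0],[0,0,0],[0,0,0],[0,0,0],[0,0,0],[0,0,0],[0,0,0],[0,0,0],[0,0,0]]'

```text
time_s: 9.58
position: [0.4768, -0.0598, 0.0533]
tool_rot: [[0.122, 0.993, -0.0], [0.993, -0.122, 0.0], [0.0, -0.0, -1.0]]
ft_force: [-0.7, -1.7, -0.7]
grip_width: 0.0403
gripper_force: 1.1
```

Run:
```python
from h import *
np.set_printoptions(precision=4,suppress=True)
look()
im,d=cams.get_image("side"); cv2.imwrite("pics/s5.png",cv2.resize(im[140:320,210:390,::-1],(600,600)))
```

```text
carton top p 0.56 275 (array([-0.001,  0.017]), array([0.0382, 0.0598]), 89.21827697753906)
tcp bay [-0.     -0.0808  0.0253] F [0.7047 0.2633 1.1487] 9.6833
```

View pics/s5.png

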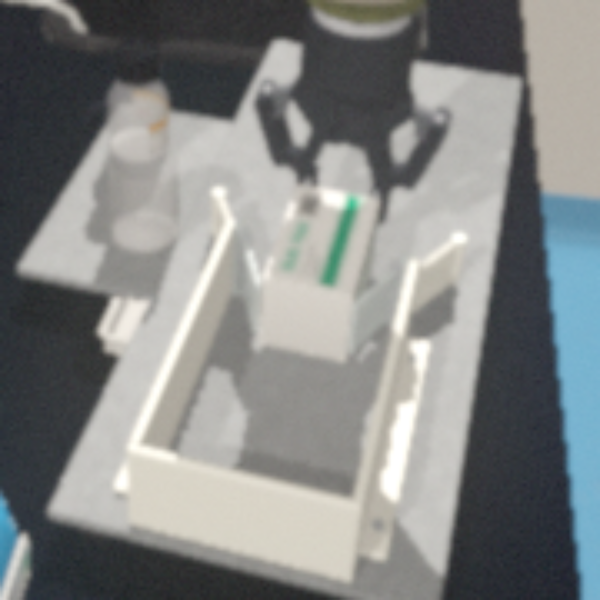

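The carton is passing between the opened leaves, centred (crop 310,320). I raise the fingers 1.6 cm so the knuckles clear posts and rim, then go on.

Request:
move_arm --jaw '[4,4,4,4]' --dp '[[-0.6,0,0],[0,0,-0.8],[0,0,-0.8],[0.5,0,0]]' --turn '[[0,0,0],[0,0,0],[0,0,0],[0,0,0]]'

```text
time_s: 10.07
position: [0.4774, -0.0628, 0.0711]
tool_rot: [[0.123, 0.992, 0.003], [0.992, -0.123, -0.001], [-0.001, 0.003, -1.0]]
ft_force: [-0.7, -0.2, -0.3]
grip_width: 0.04
gripper_force: 0.0
```

Request:
move_arm --jaw '[4,4,4,4,4,4,4,4]' --dp '[[0.9,0,0],[0.9,0,0],[0.9,0,0],[0.9,0,0],[0.9,0,0],[0.9,0,0],[0.9,0,0],[0.9,0,0]]' --turn '[[0,0,0],[0,0,0],[0,0,0],[0,0,0],[0,0,0],[0,0,0],[0,0,0],[0,0,0]]'

```text
time_s: 10.73
position: [0.4854, 0.0107, 0.0693]
tool_rot: [[0.121, 0.993, -0.0], [0.993, -0.121, 0.0], [-0.0, -0.0, -1.0]]
ft_force: [-0.4, -2.8, 1.6]
grip_width: 0.04
gripper_force: 1.5
```

Run:
```python
from h import *
np.set_printoptions(precision=4,suppress=True)
look()
im,d=cams.get_image("side"); cv2.imwrite("pics/s6.png",cv2.resize(im[140:320,210:390,::-1],(600,600)))
```

```text
carton top p 0.48 113 (array([-0.0023,  0.0968]), array([0.0518, 0.0182]), 1.4289928674697876)
tcp bay [-0.0002 -0.0098  0.0411] F [ 0.247   0.1856 -0.0751] 10.8333
```

View pics/s6.png

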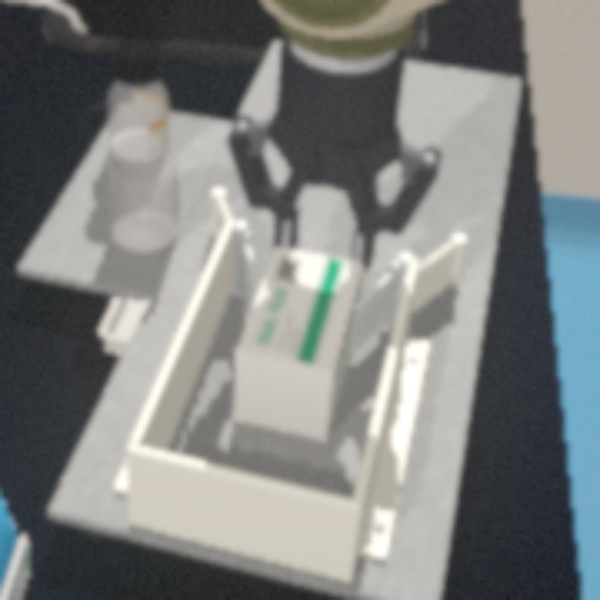

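The gripper knuckles clear the posts, and the carton is inside with the leaves open. I finish the push, slowing near the stop.

Request:
move_arm --jaw '[4,4,4,4,4,4,4,4,4,4]' --dp '[[0.9,0,0],[0.9,0,0],[0.9,0,0],[0.9,0,0],[0.9,0,0],[0.9,0,0],[0.9,0,0],[0.7,0,0],[0.5,0,0],[0.3,0,0]]' --turn '[[0,0,0],[0,0,0],[0,0,0],[0,0,0],[0,0,0],[0,0,0],[0,0,0],[0,0,0],[0,0,0],[0,0,0]]'

```text
time_s: 11.72
position: [0.4948, 0.0879, 0.0693]
tool_rot: [[0.121, 0.993, -0.0], [0.993, -0.121, 0.0], [0.0, -0.0, -1.0]]
ft_force: [-0.4, -1.0, -0.4]
grip_width: 0.0399
gripper_force: 0.5
```

Request:
move_arm --jaw '[4,4,4]' --dp '[[0.3,0,0],[0.2,0,0],[0.1,0,0]]' --turn '[[0,0,0],[0,0,0],[0,0,0]]'

```text
time_s: 11.97
position: [0.4955, 0.0932, 0.0693]
tool_rot: [[0.122, 0.993, -0.0], [0.993, -0.122, 0.0], [0.0, -0.0, -1.0]]
ft_force: [-1.4, -1.0, -0.3]
grip_width: 0.0402
gripper_force: 0.5
```

Run:
```python
from h import *
np.set_printoptions(precision=4,suppress=True)
look()
```

```text
tcp bay [0.0002 0.0727 0.0413] F [-0.8111  0.3659 -0.1373] 12.0667
```

Request:
move_arm --jaw '[4,4,4]' --dp '[[0.2,0,0],[0.1,0,0],[0.1,0,0]]' --turn '[[0,0,0],[0,0,0],[0,0,0]]'

```text
time_s: 12.32
position: [0.4961, 0.097, 0.0693]
tool_rot: [[0.122, 0.993, 0.0], [0.993, -0.122, -0.0], [-0.0, 0.0, -1.0]]
ft_force: [0.3, -1.9, 0.4]
grip_width: 0.0398
gripper_force: 0.4
```

Request:
move_arm --jaw '[4,4,4]' --dp '[[0.1,0,0],[0.1,0,0],[0.1,0,0]]' --turn '[[0,0,0],[0,0,0],[0,0,0]]'

```text
time_s: 12.57
position: [0.4959, 0.0979, 0.0694]
tool_rot: [[0.121, 0.993, -0.002], [0.993, -0.121, -0.005], [-0.005, -0.001, -1.0]]
ft_force: [-5.2, -21.5, 3.7]
grip_width: 0.0398
gripper_force: 11.0
```

Firm contact: 21 N against the end stop. Now back off slightly and lift out.

Request:
move_arm --jaw '[4,4,4,4,4,4,4,4,4,4]' --dp '[[-0.3,0,0],[-0.4,0,0],[0,0,-0.5],[0,0,-1.5],[0,0,-2.5],[0,0,-2.5],[0,0,-2.5],[0,0,-2.5],[0,0,-2.5],[0,0,-2.5]]' --turn '[[0,0,0],[0,0,0],[0,0,0],[0,0,0],[0,0,0],[0,0,0],[0,0,0],[0,0,0],[0,0,0],[0,0,0]]'

```text
time_s: 13.4
position: [0.4952, 0.0933, 0.2411]
tool_rot: [[0.121, 0.993, 0.0], [0.993, -0.121, 0.0], [0.0, 0.0, -1.0]]
ft_force: [0.9, 0.3, 0.2]
grip_width: 0.0398
gripper_force: 0.0
```

Request:
move_arm --jaw '[4,4,4,4,4,4,4,4,4]' --dp '[[-2.5,0,0],[-2.5,0,0],[-2.5,0,0],[-2.5,0,0],[-2.5,0,0],[-2.5,0,0],[-2.5,0,0],[-2.5,0,0],[0,0,0]]' --turn '[[0,0,0],[0,0,0],[0,0,0],[0,0,0],[0,0,0],[0,0,0],[0,0,0],[0,0,0],[0,0,0]]'

```text
time_s: 14.15
position: [0.471, -0.1085, 0.2396]
tool_rot: [[0.125, 0.992, 0.0], [0.992, -0.125, -0.001], [-0.001, 0.0, -1.0]]
ft_force: [0.3, -0.4, 0.0]
grip_width: 0.0402
gripper_force: 0.0
```

Run:
```python
from h import *
np.set_printoptions(precision=4,suppress=True)
im,B=look()
im2,d=cams.get_image("side"); cv2.imwrite("pics/f.png",np.hstack([cv2.resize(im2[140:320,230:380,::-1],(400,480)),cv2.resize(im[160:300,150:300,::-1],(400,480))]))
```

```text
carton top p 0.96 791 (array([-0.0022,  0.1423]), array([0.105 , 0.0603]), 89.2125244140625)
tcp bay [ 0.0001 -0.1276  0.2115] F [-0.1526  0.2875 -0.4682] 14.25
```

View pics/f.png

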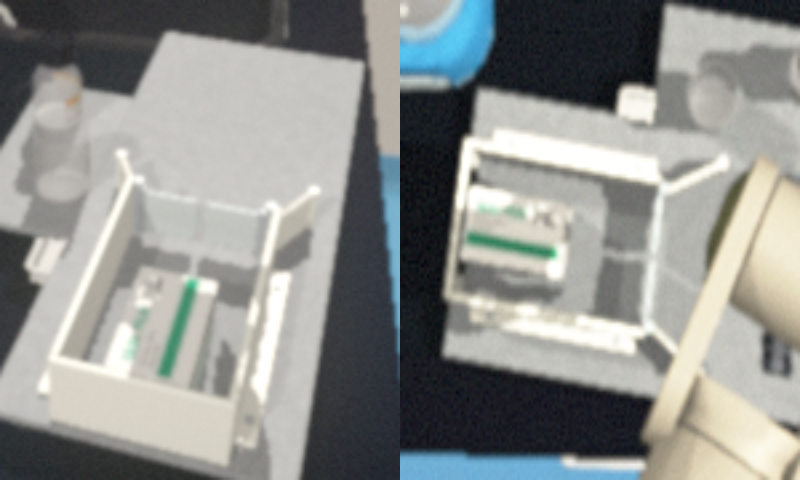

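The carton lies flat against the end stop (right half, 510,235; bay y 142 mm, about home). Both leaves are shut across the gate (left half, 200,220) and the bystanders are in place, so I hand in.

```bash
python3 -c "
from rig import ticket; print(ticket.close_job())"
```

```text
the job is handed in; nothing more can be done
None
```

The carton was tipped onto its broad face and pushed through the gate until it met the end stop with about 21 N; the final pictures show both leaves shut and the bottle and beaker apparently unmoved, and I handed in at about 14 s with no verdict returned.

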